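# Hold a bearing ball under the inspection lamp

## Robot

A 6-joint arm with a two-finger parallel gripper is mounted at the origin on a cart in front of the work surface, level with it; the furniture and walls round the work are solid. World frame = base frame: x ahead of the robot, y to its left, z up, the work surface at z = 0. Lengths are in m, angles in degrees, forces in N, time in s.
With the tool pointing down it reaches from about 0.325 to 0.85 m from the base axis. Payload 15.5 kg.
Tool frame: the origin (TCP) lies between the finger pads, 19 mm behind the fingertips; this is the grasp point; y points along the fingers, x is the direction in which the jaws open and shut, and the axes are right-handed (so a half turn about y gives the same grasp; the last joint's range is limited). The gripper opens to 91 mm and grips with 3 to 60 N. Pads are 32 mm wide; open, the fingers measure 118 mm over their backs; the gripper's body (76 mm by 178 mm) begins 60 mm behind the grasp point.
Start: joints at [-73.482, 28.281, 77.091, -0, 74.628, -5.472], TCP at [0.234, -0.58, 0.233] pointing down, gripper open.
Joint ranges: [-166.48, 166.48], [-47.26, 123.95], [12.59, 153.08], [-70.14, 250.14], [6.76, 159.57], [-176.63, 176.63]. Speed limits (degrees/s): [108.29, 108.29, 147.25, 172.46, 172.46, 172.46].

## Interface

Orientations are given as a 3x3 rotation matrix whose columns are the frame's x, y, z axes.
In Python, from bench import ctrl gives the robot as it stands. The module is installed in compiled form; this text tells all that it offers. Calls block until the motion is done:
- ctrl.goto(position, orientation): joint-space move of the TCP to a pose.
- ctrl.move_l(position, vel=0.15, ori=None, contact_N=None): straight line of the TCP; ori=None keeps the orientation; vel is the mean speed in m/s. With contact_N (N) it stops when the force on the tool has changed by that much, and returns True; else False.
- ctrl.movej(angles): joint-space move.
- ctrl.command_gripper(opening): opening from 0.0 (shut) to 1.0 (fully open); the grip force is fixed at half the most; returns when the fingers have stopped.
- ctrl.sleep(seconds).
- ctrl.ik(position, orientation): joint angles nearest the present ones, or None.
- ctrl.read_camera(name): name is "scene" or "side" or "wrist"; returns the picture (400x640x3 uint8, blue, green, red); there is no depth.
- ctrl.camera_params(name): a dict with "fx", "fy", "cx", "cy" (pixels), "pose" (4x4, takes a point from camera to world coordinates); the wrist camera has in their place "T_tool_cam" (4x4, takes a point from camera to tool coordinates, whose origin is the TCP and whose axes are the tool frame's). Camera axes: x right, y up, looking along -z (the intrinsics and any distortion apply to the point x, -y, -z); pixel columns grow to the right and rows downward; lengths in m; the calibration is good to about 2 mm. A picture is of the moment at which its call begins: read the wrist's pose just before it. camera_params takes no time and is no camera call.
A pose or a line that the arm cannot do raises ctrl.MotionError and nothing moves.
- ctrl.sign_off(): hands the job in, once; it reports no verdict.
Readings, each from a call of its own:
- ctrl.current_t(): time.
- ctrl.current_q(): joint angles.
- ctrl.current_dq(): joint speeds.
- ctrl.current_effort(): joint torques, N m.
- ctrl.current_tool_pos(): TCP position.
- ctrl.current_eef_rot(): TCP orientation.
- ctrl.current_contact_force(): force on the tool from outside, world axes, zero at the start.
- ctrl.current_wrist_torque(): the same for the moment, N m.
- ctrl.current_grip_width(): opening from 0.0 (shut) to 1.0 (fully open).
Only numpy, scipy, OpenCV 4.12 (cv2) and the standard library are available. Lean on these libraries where they do the work, as an engineer would, in place of code of your own. Each camera call takes 0.05 s, during which the arm holds its last target. There are 200 camera calls.

## Task

A ball from the stripped saw-arbor bearing is to be looked at under the lamp. Hang the lamp by its hook on the stand's rail, slide it along until the hook rests against the left side of the red collar, and let it go; then pick up the tray by its orange handle, carry it level so that the loose ball never leaves its pocket, and finish holding it still and level with the pocket centred under the hanging lamp, the ball roughly 7 cm below the lamp's face. Do not shove the wrench, the wax tin or the bearing rings out of their places.

Things in the scene. Friction and masses are not known exactly. Their poses are not given: they have to be found in the camera images.
- lamp_face (a point): LED inspection lamp (loose, about 0.16 kg): black round puck with a yellow band, 72 mm across, 29 mm high, a steel hook above it and an upright black rubber tab on top; 167 mm in all. It starts standing on its light-giving face and hangs in the same attitude. This point: centre of that flat underside; z axis up through the tab
- lamp_hook (a point): where the rail's middle lies once the lamp hangs: 105 mm above the lamp's face, on its axis, under the hook's inverted-V roof; axes as lamp_face. The hook is a 14 mm wide strip (y +-7 mm): stem on the -x side (inner face x = -14 mm, outer -19), red-ended tip on the +x side (same distances), reaching down to 82 mm above the face. The rail enters from +x below the tip, 45 to 82 mm above the face
- lamp_tab (a point): place to grip the lamp: on the rubber tab (12 mm along x, 22 mm along y, from 121 to 167 mm above the face), on the lamp's axis, 148 mm above its face; a TCP here keeps the fingertips above rail and collar. Axes as lamp_face
- stand: magnetic-base stand, fixed to the table: blue block 60 x 66 mm, 51 mm high, on it a 14 mm post with a dark clamp at its top (285 mm above the table) that holds the rail. Origin: centre of the block's underside; z up; the rail runs along +y, roughly to the robot's left, away from the post
- rail (a point): point on the axis of the round 12 mm aluminium rail, 270 mm above the table, 150 mm from the post along the stand's y (axes as the stand). The rail is level and bare from the red collar to its black end knob (25 mm thick), which begins 75 mm further along +y from this point
- collar_face (a point): red stop collar (30 mm across, 14 mm long), clamped tight on the rail at a different place each time: centre of its left face, which looks along the stand's +y to the rail's free end; axes as the stand. The hook rests against this face when lamp_hook is 7 mm further along +y
- tray: loose tray (0.16 kg) lying flat: aluminium dish, 68 mm across, 9 mm high, with one round pocket (about 57 mm wide, floor 4 mm above the underside, rim 5 mm above the floor) and a straight handle along -x, its orange grip 16 mm wide (y), 120 mm long (x = -70 to -190 mm), top 27 mm above the underside. Origin: centre of the dish's underside; z up
- pocket (a point): centre of the tray's pocket, at the height of the resting ball's centre (14 mm above the tray's underside); axes as the tray
- grip (a point): place to grip the tray's orange handle, 130 mm from the pocket's centre along the tray's -x and 22 mm above its underside; close the fingers along the tray's y. Near the tray's centre of mass; a firm grip of 40 N holds it. Axes as the tray
- ball_center (a point): centre of the loose steel bearing ball, 20 mm across, 33 g; it rolls freely in the pocket and would climb the rim if jerked or tipped far
- outer_race: bystander: outer bearing ring of steel, 72 mm across, 18 mm high, behind the rail
- inner_race: bystander: inner bearing ring of steel, 40 mm across, 18 mm high, near the rail's free end
- wax_tin: bystander: round green wax tin, 71 mm across, 36 mm high, left of the saw blade
- arbor_wrench: bystander: flat dark wrench, 231 mm long, 6 mm thick, at the right
Mind the look-alikes: they are no part of the job. Of the things like the part that bears lamp_face, leave any that is turquoise; of the rest the smaller one is meant.

How it is judged (in metres and radians):
On the way, in this order (a step that is already met when the one before it is completed fails the run):
1. the lamp hangs from the rail by its hook, against the left side of the red collar, let go (x of lamp_hook in the frame of rail between -0.006 and 0.006 m and z of lamp_hook in the frame of rail between -0.006 and 0.006 m and y of lamp_hook in the frame of collar_face between 0.003 and 0.012 m and contact force between lamp and stand above 0.5 N and contact force between lamp and the fingers below 0.05 N and contact force between lamp and the arm below 0.05 N and angle between lamp_face's own z axis and vertical below 0.15 rad), for 0.3 s.
2. the tray is lifted clear of the table, level, with the ball in its pocket (height (world z) of tray above 0.03 m and angle between tray's own z axis and vertical below 0.17 rad and distance between ball_center and pocket below 0.024 m and contact force between the fingers and tray above 1 N), for 0.2 s.
At the end, for the whole second after the job is handed in: The lamp hangs free on the rail, its hook within 5 mm of the collar's left face; the gripper holds the tray clear of all else, still, level within 0.1 rad, ball in its pocket, the pocket within 15 mm sideways of the lamp's middle and 5 to 9 cm below its face (x of lamp_hook in the frame of rail between -0.006 and 0.006 m and z of lamp_hook in the frame of rail between -0.006 and 0.006 m and y of lamp_hook in the frame of collar_face between 0.003 and 0.012 m and contact force between lamp and the fingers below 0.05 N and contact force between lamp and the arm below 0.05 N and contact force between stand and tray below 0.05 N and contact force between the fingers and tray above 1 N and height (world z) of tray above 0.04 m and angle between tray's own z axis and vertical below 0.1 rad and linear speed of tray below 0.02 m/s and angular speed of tray below 0.15 rad/s and distance between ball_center and pocket below 0.024 m and horizontal distance between pocket and lamp_face below 0.015 m and z of pocket in the frame of lamp_face between -0.09 and -0.05 m); the arm keeps its last pose, push and grip.
It fails at once if the ball leaves the tray's pocket (distance between ball_center and pocket above 0.028 m).
It fails at once if the tray is tipped by more than 0.35 rad (20 degrees) (angle between tray's own z axis and vertical above 0.35 rad).
It fails at once if a bystander (bearing rings, wax tin, wrench) is pushed more than 3 cm (distance of any of outer_race, inner_race, wax_tin, arbor_wrench from where it was at the start of the episode above 0.03 m).
It also fails if it takes over 67 s, if anything falls off the work surface, if the arm or the gripper's body presses on something with over 40 N, if the wrist force passes 120 N, or if a joint passes its speed limit or range.

## Working session

There is one attempt and no reset: what is moved stays moved. The work goes in short steps, each a Python script; the robot and the scene stay as the last script left them, time stands still between calls to the robot, and variables do not carry over. Pictures are saved under pics/ and viewed, and the job is handed in when it is done.

```bash
mkdir -p pics; python3 - <<'E'
from bench import ctrl
import cv2,numpy as np
np.set_printoptions(precision=4,suppress=True)
for n in ("scene","side","wrist"):
    im=ctrl.read_camera(n); cv2.imwrite(f"pics/{n}0.png",im)
    print(n,ctrl.camera_params(n))
print(ctrl.current_t(),ctrl.current_eef_rot())
E
```

```text
scene {'fx': 430.48719996239225, 'fy': 430.48719996239225, 'cx': 318.50928561370944, 'cy': 202.34120034089264, 'pose': array([[-0.6287,  0.5088, -0.5882, -0.0748],
       [-0.7777, -0.4142,  0.4729,  0.4348],
       [-0.003 ,  0.7547,  0.656 ,  0.8786],
       [ 0.    ,  0.    ,  0.    ,  1.    ]])}
side {'fx': 361.27009327753257, 'fy': 361.27009327753257, 'cx': 316.6971836178144, 'cy': 198.46168967655709, 'pose': array([[-0.9996,  0.0225, -0.0195,  0.5443],
       [-0.0273, -0.4293,  0.9027,  0.7712],
       [ 0.012 ,  0.9029,  0.4297,  0.5795],
       [ 0.    ,  0.    ,  0.    ,  1.    ]])}
wrist {'fx': 288.7543256830944, 'fy': 288.7543256830944, 'cx': 320.0517444171376, 'cy': 200.7753848583135, 'T_tool_cam': array([[ 1.    , -0.0002,  0.0004,  0.0006],
       [ 0.0004,  0.2518, -0.9678, -0.1521],
       [ 0.0001,  0.9678,  0.2518,  0.0705],
       [ 0.    ,  0.    ,  0.    ,  1.    ]])}
0.15 [[ 0.3745 -0.0002  0.9272]
 [-0.9272  0.0008  0.3745]
 [-0.0008 -1.      0.0001]]
```

View pics/scene0.png

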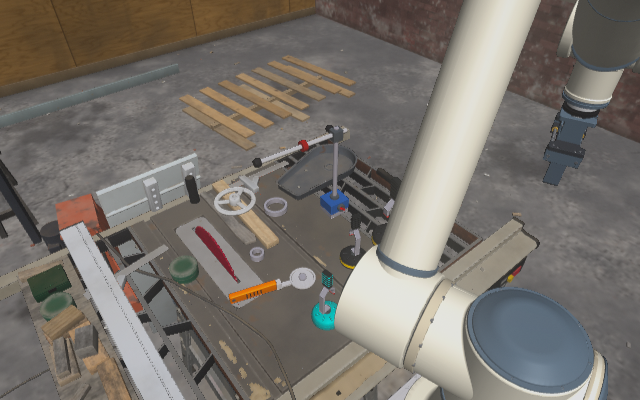

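View pics/side0.png

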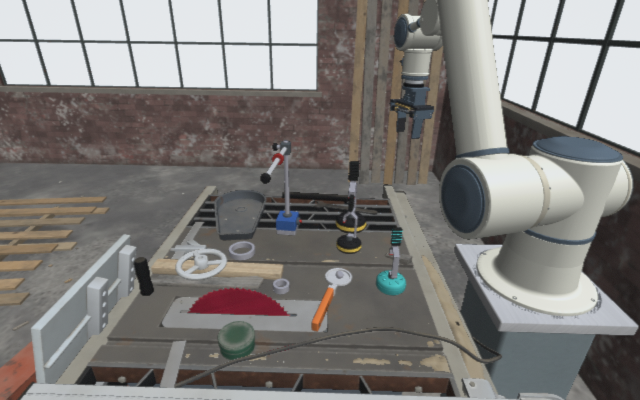

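View pics/wrist0.png

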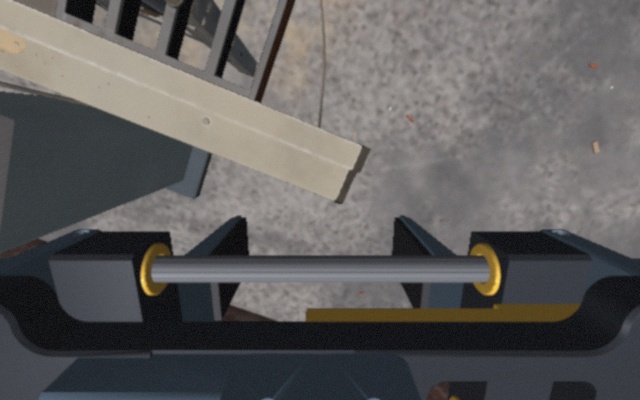

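```bash
python3 - <<'E'
import cv2,numpy as np
s=cv2.imread('pics/side0.png'); c=cv2.imread('pics/scene0.png')
a=cv2.resize(s[150:300,230:430],None,fx=4,fy=4,interpolation=cv2.INTER_CUBIC)
b=cv2.resize(c[115:335,220:420],None,fx=4,fy=4,interpolation=cv2.INTER_CUBIC)[:, :]
cv2.imwrite('pics/cs.png',a[:600]); cv2.imwrite('pics/cc.png',cv2.resize(c[120:320,220:400],None,fx=3,fy=3,interpolation=cv2.INTER_CUBIC))
cv2.imwrite('pics/ct.png',cv2.resize(s[225:335,260:430],None,fx=4,fy=4,interpolation=cv2.INTER_CUBIC))
E
```

```text
(no output)
```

View pics/cs.png

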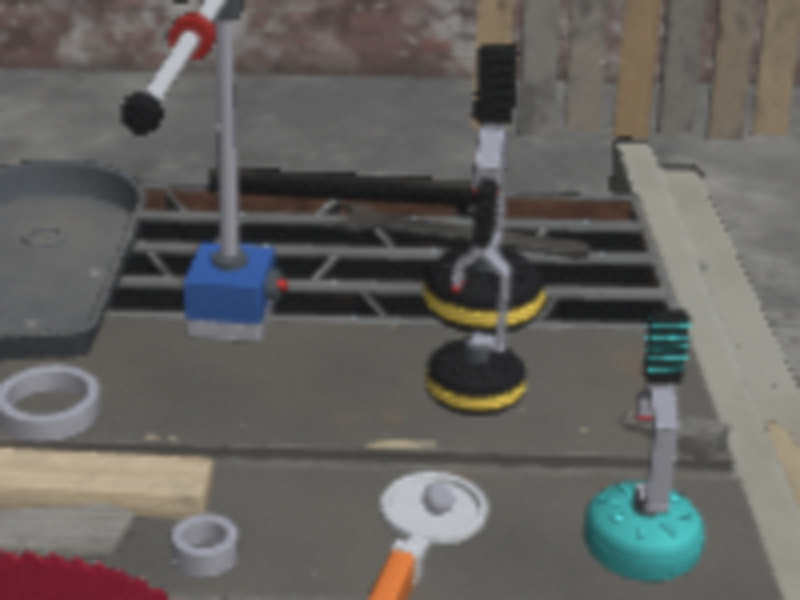

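View pics/cc.png

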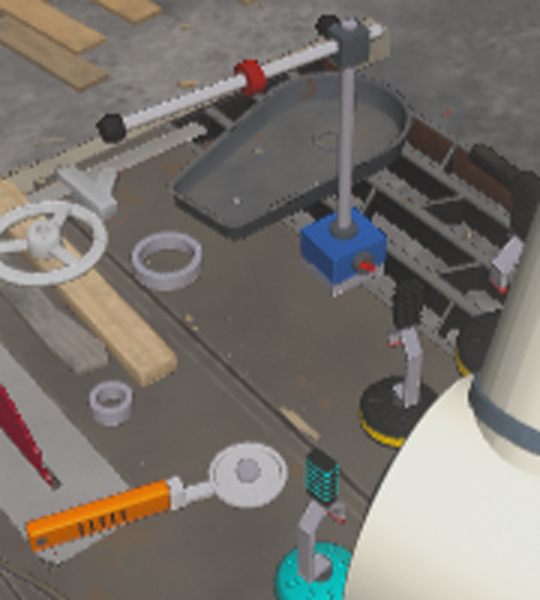

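View pics/ct.png

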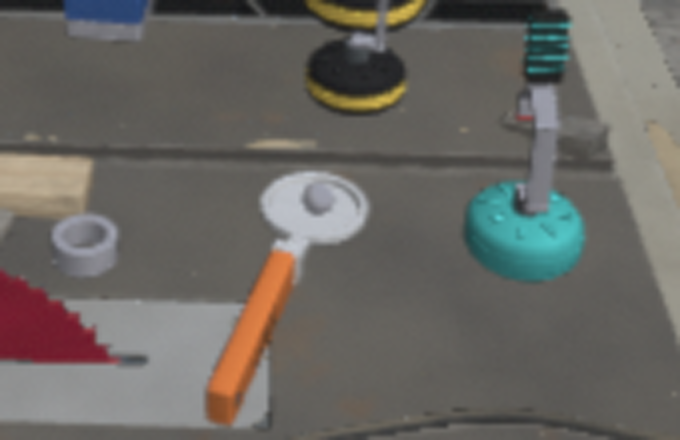

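Candidates for the lamp (side view): turquoise (391,283) is excluded. Of the two black and yellow ones, (351,222) is the larger one further back and (349,243) is the smaller one. The crop shows (349,243) smaller even though it is nearer, so I choose that one. The ball sits in the white dish at (339,274), with the orange handle toward (320,312). The red collar is at (278,159) and the knob at (265,178).

```bash
cat > h.py <<'E'
from bench import ctrl
import cv2,numpy as np
np.set_printoptions(precision=4,suppress=True)
def cam(n):
    p=ctrl.camera_params(n)
    if n=="wrist":
        T=np.eye(4);T[:3,:3]=ctrl.current_eef_rot();T[:3,3]=ctrl.current_tool_pos();P=T@p["T_tool_cam"]
    else: P=p["pose"]
    return p,P
def ray(c,px):
    p,P=c
    d=P[:3,:3]@np.array([(px[0]-p["cx"])/p["fx"],-(px[1]-p["cy"])/p["fy"],-1])
    return P[:3,3],d/np.linalg.norm(d)
def plane(c,px,z):
    o,d=ray(c,px); return o+d*(z-o[2])/d[2]
def tri(*rs):
    A=sum(np.eye(3)-np.outer(d,d) for o,d in rs); b=sum((np.eye(3)-np.outer(d,d))@o for o,d in rs)
    x=np.linalg.solve(A,b); return x,[np.linalg.norm(np.cross(x-o,d)) for o,d in rs]
def proj(c,X):
    p,P=c; q=P[:3,:3].T@(np.asarray(X)-P[:3,3]); return np.array([p["cx"]+p["fx"]*q[0]/-q[2],p["cy"]-p["fy"]*q[1]/-q[2]])
def blob(m,box):
    k=np.zeros(m.shape,np.uint8);x0,y0,x1,y1=box;k[y0:y1,x0:x1]=m[y0:y1,x0:x1]
    n,l,s,c=cv2.connectedComponentsWithStats(k.astype(np.uint8)); i=1+np.argmax(s[1:,4]); return c[i],s[i],l==i
def down(yaw): # tool x at yaw (deg), tool y down
    a=np.radians(yaw); x=np.array([np.cos(a),np.sin(a),0]); y=np.array([0,0,-1.]); return np.c_[x,y,np.cross(x,y)]
def snap(n,name):
    c=cam(n); im=ctrl.read_camera(n); cv2.imwrite(f"pics/{name}.png",im); return c,im
E
python3 - <<'E'
from h import *
S={}
for n,bx in {"scene":dict(col=(290,135,320,158),knob=(248,155,264,170),or_=(225,275,282,306),dish=(288,264,318,292)),"side":dict(col=(268,148,290,172),knob=(256,170,274,186),or_=(308,284,338,332),dish=(320,264,356,290))}.items():
    im=cv2.imread(f"pics/{n}0.png"); hsv=cv2.cvtColor(im,cv2.COLOR_BGR2HSV); H,Sa,V=[hsv[...,i].astype(int) for i in range(3)]
    c=cam(n)
    red=((H<6)|(H>172))&(Sa>150)&(V>70); org=(H>=6)&(H<22)&(Sa>170)&(V>120); blk=V<60; wh=(Sa<40)&(V>125)
    for k,m,z in (("col",red,.27),("knob",blk,.27),("or_",org,.018),("dish",wh,.009)):
        ce,st,l=blob(m,bx[k]); S[n,k]=ray(c,ce); print(n,k,ce,st,plane(c,ce,z))
        if k=="or_":
            y,x=np.nonzero(l); r=cv2.minAreaRect(np.c_[x,y].astype(np.float32)); print(cv2.boxPoints(r).tolist())
for k in("col","knob","or_","dish"): print(k,tri(S["scene",k],S["side",k]))
# lamp tab/puck/tip by hand pixels
sc,sd=cam("scene"),cam("side")
for k,a,b in(("tab",(355.3,222),(353.9,172)),("tip",(351.5,233.5),(344.2,222)),("puck",(352,257),(349,242))): pass
print("puck side z.0145",plane(sd,(349.1,244),.0145)," scene",plane(sc,(352.5,257.5),.0145))
print("red tip tri",tri(ray(sc,(351.3,233.6)),ray(sd,(344.3,222))))
print("outer ring",plane(sd,(242.5,250),.009),"inner",plane(sd,(281,286),.009))
E
```

```text
scene col [303.75   144.9559] [299 140  10  12  68] [ 0.6678 -0.1148  0.27  ]
scene knob [256.7077 162.0615] [252 158  10   9  65] [0.6805 0.0186 0.27  ]
scene or_ [252.7783 291.1109] [229 280  48  24 433] [0.5397 0.1497 0.018 ]
[[227.805419921875, 294.23248291015625], [274.5010986328125, 279.426513671875], [277.4102783203125, 288.60162353515625], [230.714599609375, 303.4075927734375]]
scene dish [301.6892 277.8985] [288 267  28  22 473] [0.5026 0.0269 0.009 ]
side col [278.4   157.175] [273 154  10  10  40] [ 0.6652 -0.1246  0.27  ]
side knob [265.225 178.1  ] [261 173  10  11  80] [0.677  0.0206 0.27  ]
side or_ [321.9023 308.7444] [313 289  19  41 266] [0.5429 0.1564 0.018 ]
[[309.8561706542969, 327.116455078125], [327.8356018066406, 287.5616455078125], [334.0890197753906, 290.40411376953125], [316.1095886230469, 329.95892333984375]]
side dish [337.9193 277.0196] [325 268  27  22 409] [0.5041 0.0314 0.009 ]
col (array([ 0.6632, -0.1113,  0.2742]), [np.float64(0.0003949215732247235), np.float64(0.0003949215732246835)])
knob (array([0.6776, 0.0202, 0.2709]), [np.float64(0.0011599608384382544), np.float64(0.001159960838438172)])
or_ (array([0.5434, 0.1482, 0.0115]), [np.float64(0.0009342120632597252), np.float64(0.0009342120632595964)])
dish (array([0.5042, 0.0258, 0.0055]), [np.float64(0.0007287458328553737), np.float64(0.0007287458328554589)])
puck side z.0145 [ 0.4683 -0.1152  0.0145]  scene [ 0.4684 -0.1175  0.0145]
red tip tri (array([ 0.486 , -0.1248,  0.0832]), [np.float64(0.0021463373385894793), np.float64(0.0021463373385894797)])
outer ring [ 0.7696 -0.0788  0.009 ] inner [0.6434 0.0722 0.009 ]
```

```bash
python3 - <<'E'
from h import *
p=ctrl.current_tool_pos()
ctrl.move_l([p[0],p[1],.42],vel=.3)
ctrl.goto([.64,-.06,.42],down(-6)); ctrl.sleep(.2)
snap("wrist","w_rail"); print(ctrl.current_t(),ctrl.current_tool_pos())
np.savez("w_rail.npz",P=cam("wrist")[1])
ctrl.goto([.468,-.116,.30],down(-20)); ctrl.sleep(.2)
snap("wrist","w_lamp"); print(ctrl.current_t(),ctrl.current_tool_pos(),ctrl.current_contact_force(),ctrl.current_grip_width())
E
```

```text
3.525 [ 0.64   -0.0604  0.42  ]
4.65 [ 0.4689 -0.1159  0.3003] [ 0.3421 -0.1733 -0.2082] 1.0010012750972845
```

View pics/w_rail.png

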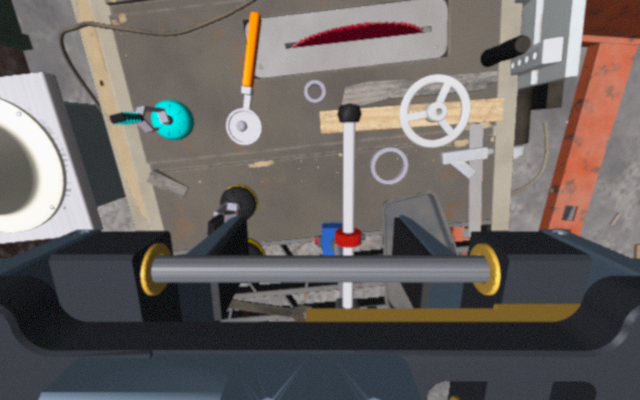

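View pics/w_lamp.png

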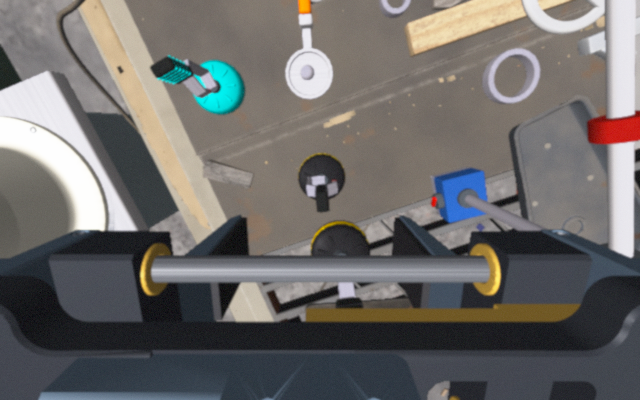

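```bash
python3 - <<'E'
from h import *
im=cv2.imread("pics/w_lamp.png"); cv2.imwrite("pics/cl.png",cv2.resize(im[140:225,280:400],None,fx=6,fy=6,interpolation=cv2.INTER_CUBIC))
p,Pl=cam("wrist"); Pr=np.load("w_rail.npz")["P"]
for nm,P,bx in(("w_rail",Pr,dict(knob=((335,98,362,124),.27),col=((330,226,365,250),.27),org=((238,8,265,92),.027),dish=((222,104,264,148),.009))),("w_lamp",Pl,dict(col=((585,108,640,150),.27),dish=((282,44,336,102),.009)))):
    c=(p,P); im=cv2.imread(f"pics/{nm}.png"); hsv=cv2.cvtColor(im,cv2.COLOR_BGR2HSV); H,Sa,V=[hsv[...,i].astype(int) for i in range(3)]
    M=dict(knob=V<60,col=((H<6)|(H>172))&(Sa>150)&(V>70),org=(H>=6)&(H<22)&(Sa>170)&(V>120),dish=(Sa<40)&(V>125))
    for k,(b,z) in bx.items():
        ce,st,l=blob(M[k],b); print(nm,k,ce,st,plane(c,ce,z))
        if k=="dish":
            y,x=np.nonzero(l); (cc,r)=cv2.minEnclosingCircle(np.c_[x,y].astype(np.float32)); print(cc,r,plane(c,cc,z))
        if k=="org":
            y,x=np.nonzero(l); q=np.array([plane(c,t,z)[:2] for t in np.c_[x,y]]); w,v=np.linalg.eigh(np.cov(q.T)); print("dir",v[:,1],np.degrees(np.arctan2(*v[::-1,1])))
    if nm=="w_rail":
        m=(Sa<60)&(V>130)
        for r in(130,150,170,190,210):
            xs=np.nonzero(m[r,338:364])[0]+338; print(r,xs.min(),xs.max(),plane(c,(xs.mean(),r),.275))
        for r in (232,246): print("col row",r,plane(c,(347,r),.27))
E
```

```text
w_rail knob [349.4719 112.6779] [339 105  21  16 267] [0.678  0.0189 0.27  ]
w_rail col [347.8343 238.486 ] [335 229  26  18 356] [ 0.6655 -0.1153  0.27  ]
w_rail org [250.5447  48.2079] [242  12  18  74 683] [0.5423 0.1499 0.027 ]
dir [0.2904 0.9569] 73.12000279458262
w_rail dish [243.3673 125.6967] [ 225  104   38   43 1187] [0.5034 0.0247 0.009 ]
(245.65625, 124.859375) 21.30694580078125 [0.508  0.0257 0.009 ]
130 343 355 [0.6757 0.0022 0.275 ]
150 343 354 [ 0.6736 -0.0174  0.275 ]
170 343 353 [ 0.6715 -0.0377  0.275 ]
190 342 353 [ 0.6692 -0.0588  0.275 ]
210 342 353 [ 0.6675 -0.0807  0.275 ]
col row 232 [ 0.6652 -0.1076  0.27  ]
col row 246 [ 0.6638 -0.1243  0.27  ]
w_lamp col [613.7696 129.4763] [ 588  111   52   33 1285] [ 0.6617 -0.1136  0.27  ]
w_lamp dish [310.4611  72.6885] [ 283   44   53   58 2607] [0.5053 0.0233 0.009 ]
(309.0, 72.5) 38.57794189453125 [0.5034 0.0242 0.009 ]
```

View pics/cl.png

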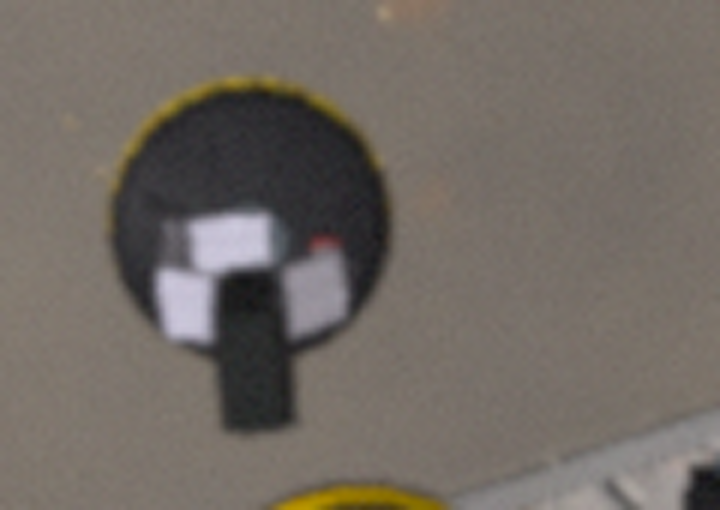

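```bash
python3 - <<'E'
from h import *
c=cam("wrist"); f=lambda x,y,z: plane(c,(280+(x+.5)/6-.5,140+(y+.5)/6-.5),z)
print("puck",f(250,215,.016),"L/R",f(112,215,.014),f(388,215,.014),"top",f(250,77,.012))
for a,b in(((168,340),(350,320)),((155,270),(340,250))):
    A,B=f(*a,.11),f(*b,.11); d=B-A; print((A+B)/2,np.degrees(np.arctan2(d[1],d[0])),np.linalg.norm(d))
A,B=f(225,431,.167),f(297,425,.167); d=B-A; print("tab back edge",(A+B)/2,np.degrees(np.arctan2(d[1],d[0])),np.linalg.norm(d))
E
```

```text
puck [ 0.4699 -0.1197  0.016 ] L/R [ 0.4366 -0.1079  0.014 ] [ 0.5029 -0.132   0.014 ] top [ 0.4816 -0.0873  0.012 ]
[ 0.4685 -0.1275  0.11  ] -13.51110078231579 0.03718061279571699
[ 0.4712 -0.1131  0.11  ] -13.67963682857387 0.03739767879990483
tab back edge [ 0.4671 -0.1309  0.167 ] -14.989297300836572 0.012410398900797693
```

```bash
cat >> h.py <<'E'
A=np.radians(5.5); U=np.array([np.cos(A),-np.sin(A),0]); Vv=np.array([np.sin(A),np.cos(A),0])
def rp(y,z): return np.array([.672+np.tan(A)*(y+.039),y,z])
E
python3 - <<'E'
from h import *
ctrl.goto([.4698,-.120,.22],down(-14))
print(ctrl.move_l([.4698,-.120,.148],vel=.12,contact_N=8))
ctrl.command_gripper(0.0); print("w",ctrl.current_grip_width(),ctrl.current_tool_pos())
ctrl.move_l([.4698,-.120,.3545],vel=.15); print(ctrl.current_contact_force())
ctrl.move_l(rp(-.068,.3545)-.085*U,vel=.15,ori=down(-5.5)); ctrl.sleep(.2)
snap("side","s1");snap("scene","c1"); print(ctrl.current_t(),ctrl.current_grip_width())
a=cv2.imread("pics/s1.png")[90:240,220:400];b=cv2.imread("pics/c1.png")[90:240,230:410]
cv2.imwrite("pics/v1.png",cv2.resize(np.hstack([a,b]),None,fx=2.2,fy=2.2,interpolation=cv2.INTER_CUBIC))
E
```

```text
False
w 0.12619581586518885 [ 0.4698 -0.12    0.148 ]
[-0.4291 -0.1658 -1.7627]
9.8417 0.12877649904889374
```

View pics/v1.png

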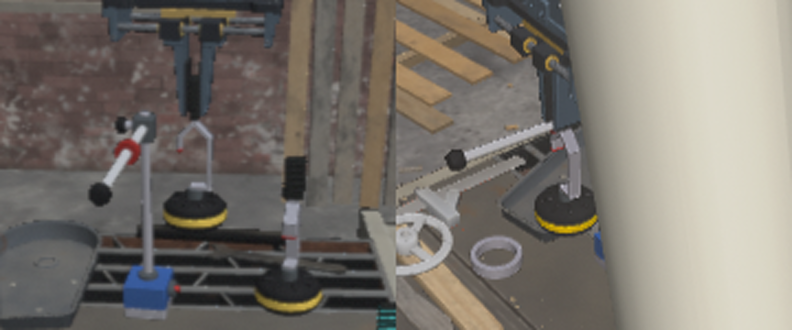

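The lamp is held level at about (197,200), its red tip facing the rail and below the collar's height window. I'll move it in.

```bash
python3 - <<'E'
from h import *
print("in",ctrl.move_l(rp(-.068,.3545),vel=.08,contact_N=4),ctrl.current_tool_pos())
print("down",ctrl.move_l(rp(-.068,.3135),vel=.05,contact_N=3),ctrl.current_tool_pos(),ctrl.current_contact_force())
snap("side","s2");snap("scene","c2"); print(ctrl.current_t())
a=cv2.imread("pics/s2.png")[90:240,200:380];b=cv2.imread("pics/c2.png")[90:240,230:410]
cv2.imwrite("pics/v2.png",cv2.resize(np.hstack([a,b]),None,fx=2.2,fy=2.2,interpolation=cv2.INTER_CUBIC))
E
```

```text
in False [ 0.6689 -0.0679  0.3546]
down True [ 0.6692 -0.068   0.3133] [3.2313 0.4246 3.7822]
11.9417
```

View pics/v2.png

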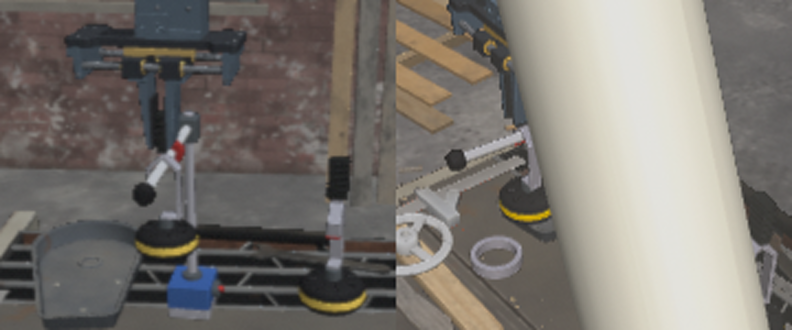

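```bash
python3 - <<'E'
from h import *
p=ctrl.current_tool_pos()+np.array([0.0008,0,.0012])
ctrl.move_l(p,vel=.03); print(ctrl.current_contact_force())
p0=p
r=ctrl.move_l(p-.05*Vv,vel=.04,contact_N=3); q=ctrl.current_tool_pos()
print(r,q,"travel",np.dot(p0-q,Vv),ctrl.current_contact_force())
print("down",ctrl.move_l(q-[0,0,.004],vel=.02,contact_N=3),ctrl.current_tool_pos(),ctrl.current_contact_force())
snap("side","s3"); print(ctrl.current_t())
cv2.imwrite("pics/v3.png",cv2.resize(cv2.imread("pics/s3.png")[90:230,200:340],None,fx=4,fy=4,interpolation=cv2.INTER_CUBIC))
E
```

```text
[ 1.1945  0.1577 -1.6671]
True [ 0.6669 -0.0981  0.314 ] travel 0.030240727117121374 [ 0.1237  0.5537 -1.5734]
down True [ 0.6672 -0.098   0.3126] [-1.8183  1.4637  8.9241]
13.2333
```

View pics/v3.png

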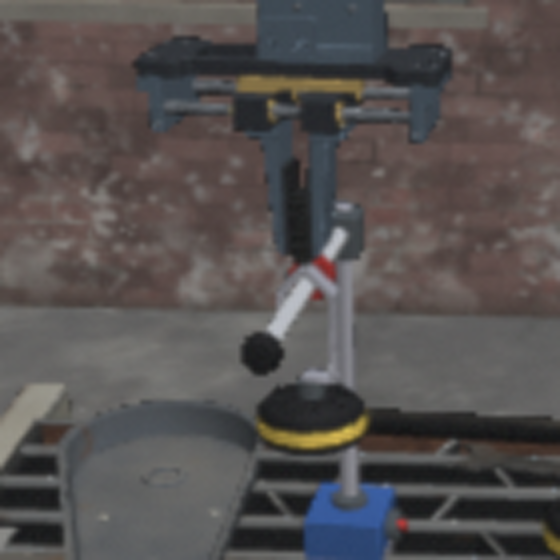

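```bash
python3 - <<'E'
from h import *
q=ctrl.current_tool_pos(); ctrl.move_l(q+[0,0,.0008],vel=.02); print(ctrl.current_contact_force())
ctrl.command_gripper(1.0); print(ctrl.current_grip_width(),ctrl.current_tool_pos())
ctrl.sleep(.3)
ctrl.move_l(q+[0,0,.13],vel=.15)
p=np.array([.50,.0,.443]); ctrl.move_l(p,vel=.3)
snap("side","s4"); c,im=snap("wrist","w4"); print(ctrl.current_t(),ctrl.current_tool_pos())
ctrl.goto([.542,.150,.20],down(-17)); ctrl.sleep(.2); c,im=snap("wrist","w5"); print(ctrl.current_t())
a=cv2.resize(cv2.imread("pics/s4.png")[110:230,210:330],None,fx=3.33,fy=3.33,interpolation=cv2.INTER_CUBIC)
cv2.imwrite("pics/v4.png",np.hstack([a,np.zeros((400,1,3),np.uint8),cv2.resize(im,(390,244))[0:244].repeat(1,0) if 0 else np.vstack([cv2.resize(im,(390,244)),np.zeros((156,390,3),np.uint8)])[:a.shape[0]]])) if a.shape[0]==400 else cv2.imwrite("pics/v4.png",a)
E
```

```text
[ 0.2822 -0.5758 -2.8207]
1.0005074877497886 [ 0.6672 -0.098   0.3134]
16.9417 [ 0.5009 -0.0005  0.4424]
18.3
```

View pics/v4.png

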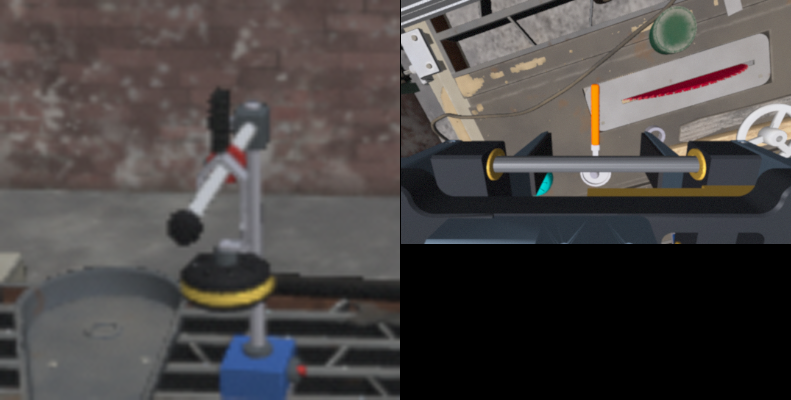

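View pics/w4.png

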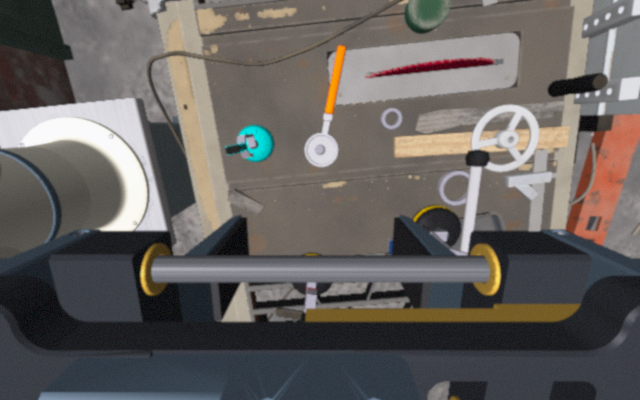

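View pics/w5.png

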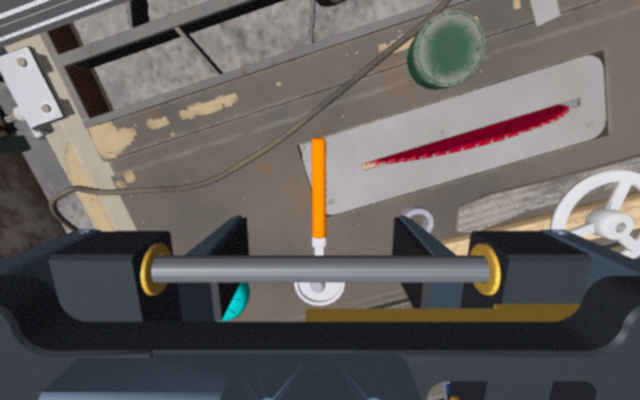

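```bash
python3 - <<'E'
from h import *
c=cam("wrist"); im=cv2.imread("pics/w5.png"); hsv=cv2.cvtColor(im,cv2.COLOR_BGR2HSV)
m=cv2.inRange(hsv,(6,170,120),(22,255,255)); ce,st,l=blob(m>0,(295,120,345,250)); y,x=np.nonzero(l)
q=np.array([plane(c,t,.027)[:2] for t in np.c_[x,y]]); w,v=np.linalg.eigh(np.cov(q.T)); d=v[:,1]*np.sign(v[1,1])
t=(q-q.mean(0))@d; n=(q-q.mean(0))@[-d[1],d[0]]
az=np.degrees(np.arctan2(d[1],d[0])); print(q.mean(0),az,np.ptp(t),np.ptp(n),st)
g=q.mean(0)+d*((t.min()+t.max())/2); print("grip",g,"dish",g-.13*d)
np.savez("tray.npz",g=g,az=az)
yaw=az-90
ctrl.command_gripper(.5)
ctrl.goto([*g,.10],down(yaw))
print(ctrl.move_l([*g,.024],vel=.08,contact_N=5),ctrl.current_tool_pos(),ctrl.current_contact_force())
snap("side","s6"); print(ctrl.current_t())
cv2.imwrite("pics/v6.png",cv2.resize(cv2.imread("pics/s6.png")[190:350,240:440],None,fx=3.5,fy=3.5,interpolation=cv2.INTER_CUBIC))
E
```

```text
[0.5409 0.1503] 73.1995564099893 0.11673942581575919 0.015557172947716944 [ 312  138   14  100 1271]
grip [0.5405 0.149 ] dish [0.5029 0.0246]
False [0.5408 0.1491 0.0244] [0.4377 0.7818 0.2229]
20.7583
```

View pics/v6.png

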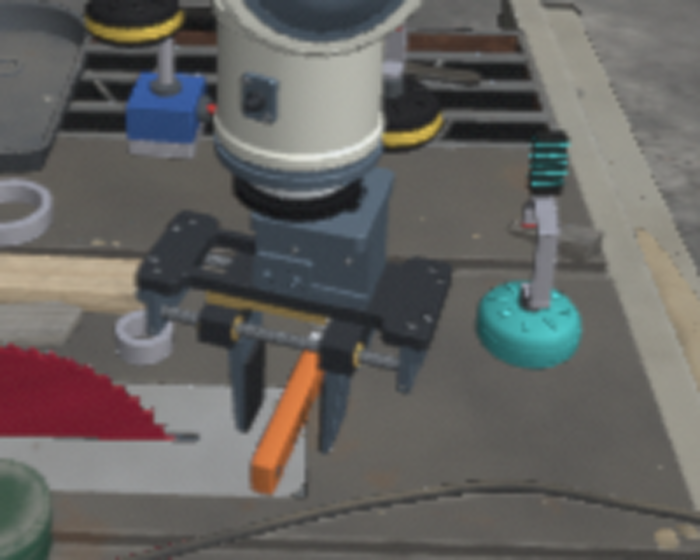

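```bash
python3 - <<'E'
from h import *
c=cam("side"); print("big lamp",plane(c,(351,222),.03),"turq",plane(c,(391,284),.015))
az=float(np.load("tray.npz")["az"])
ctrl.command_gripper(0.0); print(ctrl.current_grip_width(),ctrl.current_tool_pos())
q=ctrl.current_tool_pos()
ctrl.move_l([q[0],q[1],.1054],vel=.04,ori=down(az-90)); ctrl.sleep(.4)
print(ctrl.current_t(),ctrl.current_grip_width(),ctrl.current_contact_force(),ctrl.current_wrist_torque())
snap("side","s7");snap("scene","c7")
a=cv2.imread("pics/s7.png")[130:330,210:410];b=cv2.imread("pics/c7.png")[120:320,200:400]
cv2.imwrite("pics/v7.png",cv2.resize(np.hstack([a,b]),None,fx=2,fy=2,interpolation=cv2.INTER_CUBIC))
E
```

```text
big lamp [ 0.4577 -0.2179  0.03  ] turq [0.3758 0.0608 0.015 ]
0.1748267969675136 [0.5406 0.149  0.0241]
23.9 0.17579005649417828 [-0.5356 -0.0497 -1.455 ] [ 0.0526 -0.111  -0.005 ]
```

View pics/v7.png

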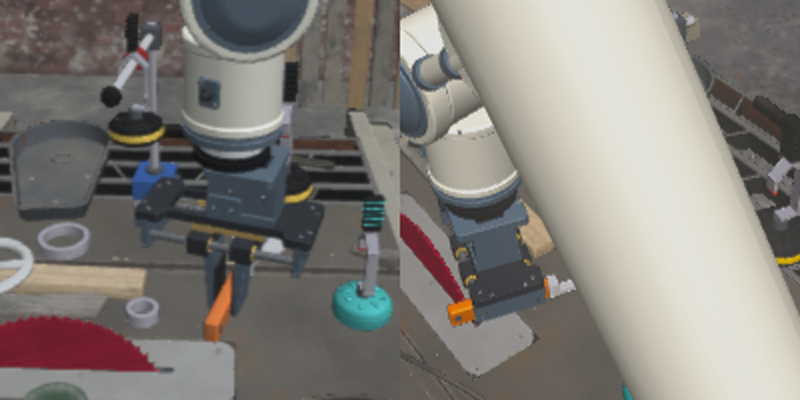

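```bash
python3 - <<'E'
from h import *
c=cam("side"); im=cv2.imread("pics/s7.png"); hsv=cv2.cvtColor(im,cv2.COLOR_BGR2HSV)
m=cv2.inRange(hsv,(18,110,80),(36,255,255))|cv2.inRange(hsv,(0,0,0),(180,255,55)); ce,st,l=blob(m>0,(262,182,293,204)); print(st,ce,"lamp side",plane(c,(st[0]+st[2]/2-.5,st[1]+st[3]/2-.5),.18),"expected px",proj(c,[.667,-.098,.18]))
L=np.array([.667,-.098]); az=160; a=np.radians(az); g=L+.13*np.array([np.cos(a),np.sin(a)])
ctrl.move_l([*g,.1054],vel=.033,ori=down(az-90)); ctrl.sleep(1.0)
print(ctrl.current_t(),ctrl.current_tool_pos(),ctrl.current_grip_width(),ctrl.current_contact_force())
snap("side","s8");snap("scene","c8");snap("wrist","w8")
a=cv2.imread("pics/s8.png")[120:270,220:420];b=cv2.imread("pics/c8.png")[120:270,200:400]
cv2.imwrite("pics/v8.png",np.vstack([cv2.resize(a,None,fx=2,fy=2,interpolation=cv2.INTER_CUBIC),cv2.resize(b,None,fx=2,fy=2)]))
E
```

```text
[264 186  29  18 352] [277.7585 194.4148] lamp side [ 0.6646 -0.0868  0.18  ] expected px [277.6237 192.7164]
31.2917 [ 0.5448 -0.0536  0.1054] 0.17398427277819975 [-0.2344 -0.3904 -2.1538]
```

View pics/v8.png

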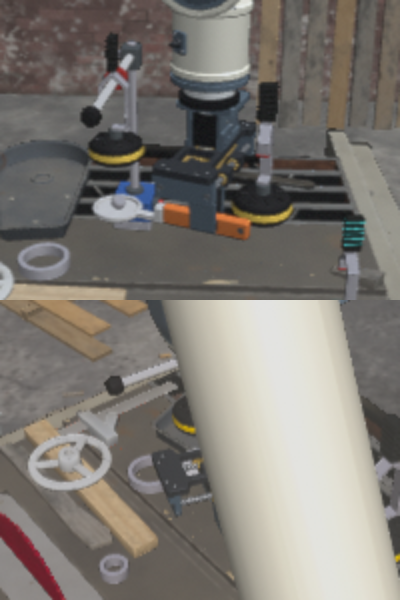

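View pics/w8.png

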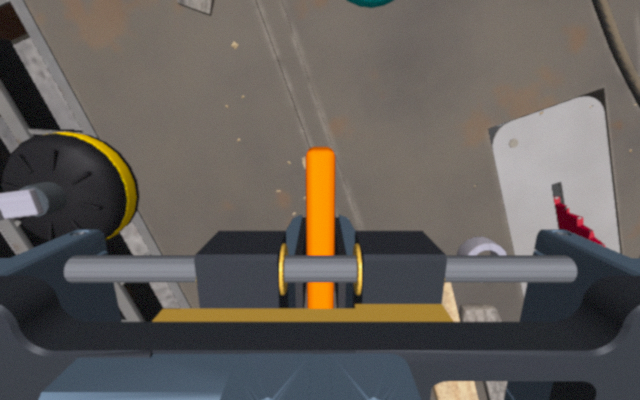

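```bash
python3 - <<'E'
from h import *
c=cam("side"); im=cv2.imread("pics/s8.png"); hsv=cv2.cvtColor(im,cv2.COLOR_BGR2HSV)
cv2.imwrite("pics/v9.png",cv2.resize(im[165:240,255:355],None,fx=8,fy=8,interpolation=cv2.INTER_CUBIC))
t=np.linspace(0,2*np.pi,90)
def circ(x,y,z,r):
    p=np.array([proj(c,[x+r*np.cos(a),y+r*np.sin(a),z]) for a in t]); return p.min(0),p.max(0)
print("exp lamp face",circ(.667,-.098,.165,.036),"lamp top",circ(.667,-.098,.194,.034))
print("exp dish rim",circ(.667,-.098,.090,.034))
m=cv2.inRange(hsv,(18,90,70),(36,255,255)); print("yellow",blob(m>0,(255,180,300,210))[1])
m=cv2.inRange(hsv,(0,0,125),(180,45,255)); print("white",blob(m>0,(258,212,300,236))[1]); print("ball exp",proj(c,[.667,-.098,.095]))
E
```

```text
exp lamp face (array([264.2196, 192.244 ]), array([291.3222, 203.7967])) lamp top (array([264.4308, 182.8497]), array([290.3643, 193.2619]))
exp dish rim (array([266.3294, 216.5258]), array([291.092 , 228.5942]))
yellow [265 193  28   9 120]
white [267 217  33  16 315]
ball exp [278.6888 220.7857]
```

View pics/v9.png

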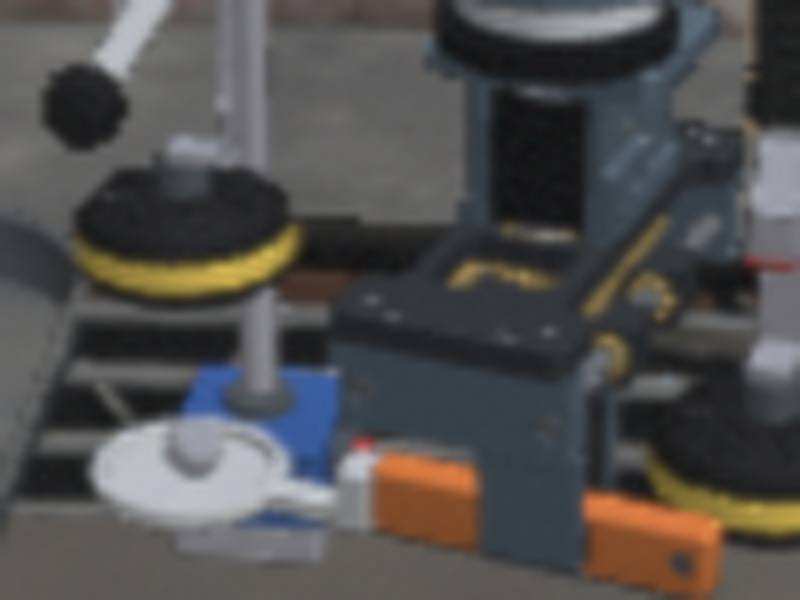

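```bash
python3 - <<'E'
from h import *
im=cv2.imread("pics/w8.png"); w=cam("wrist"); s=cam("side")
T=np.array(ctrl.current_tool_pos()); R=np.array(ctrl.current_eef_rot()); print(R)
zt=T[2]-.0241   # tray underside at grip if level
d=np.array([np.cos(np.radians(160)),np.sin(np.radians(160)),0]); n=np.array([-d[1],d[0],0])
for pitch in (0,2,4):
  a=np.radians(pitch)
  def pt(r,y,z): # r along handle from pocket
    u=r-.13; return T+d*(u*np.cos(a)-(z-.024)*np.sin(a))+n*y+np.array([0,0,u*np.sin(a)+(z-.024)*np.cos(a)])
  print(pitch,"side end top corners",proj(s,pt(.19,.008,.027)),proj(s,pt(.19,-.008,.027)),"front top",proj(s,pt(.07,-.008,.027)),"dish c",proj(s,pt(0,0,.009)),"wrist end",proj(w,pt(.19,0,.027)))
E
python3 -c "
import cv2
im=cv2.imread('pics/s8.png');cv2.imwrite('pics/v10.png',cv2.resize(im[215:243,300:350],None,fx=16,fy=16,interpolation=cv2.INTER_CUBIC))
im=cv2.imread('pics/w8.png');cv2.imwrite('pics/v11.png',cv2.resize(im[140:180,295:345],None,fx=10,fy=10,interpolation=cv2.INTER_CUBIC))"
```

```text
[[ 0.342   0.     -0.9397]
 [ 0.9397 -0.      0.342 ]
 [-0.     -1.     -0.    ]]
0 side end top corners [345.7299 228.6871] [343.8468 231.6138] front top [300.7352 222.6699] dish c [278.7379 222.2431] wrist end [321.0757 147.1756]
2 side end top corners [345.7153 227.9743] [343.8302 230.8933] front top [300.7173 223.3538] dish c [278.9875 223.7165] wrist end [321.0913 147.7611]
4 side end top corners [345.6735 227.2568] [343.7861 230.1679] front top [300.7246 224.0421] dish c [279.2869 225.1882] wrist end [321.1072 148.5112]
```

View pics/v10.png

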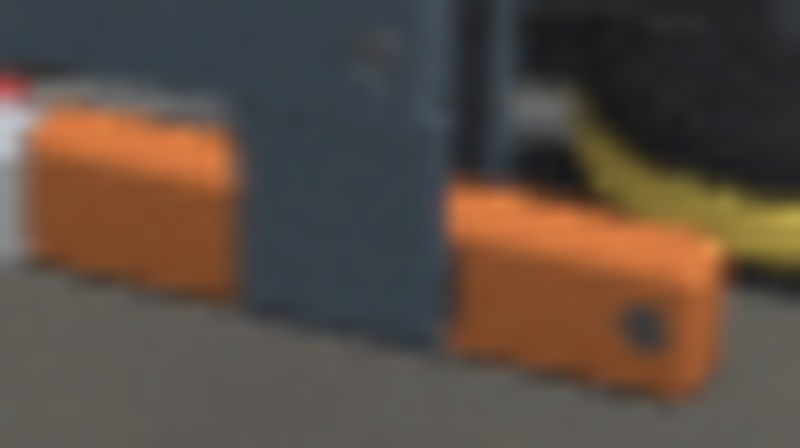

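View pics/v11.png

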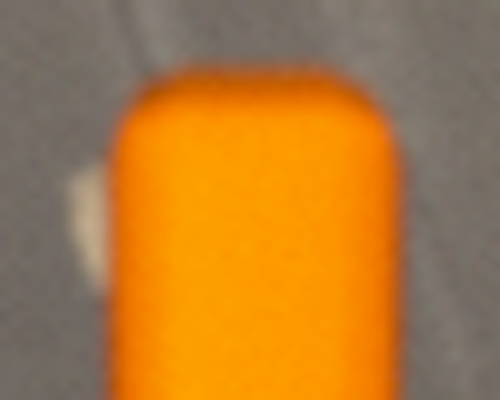

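```bash
python3 - <<'E'
from h import *
p=ctrl.camera_params("wrist"); T=np.eye(4); T[:3,:3]=down(-5.5); T[:3,3]=[.5009,-.0005,.4424]; w=(p,T@p["T_tool_cam"])
t=np.linspace(0,2*np.pi,180)
im=cv2.imread("pics/w4.png"); S=8; o=np.array([400,190]); big=cv2.resize(im[190:260,400:480],None,fx=S,fy=S,interpolation=cv2.INTER_CUBIC)
for z,r,col in((.169,.036,(0,0,255)),(.194,.034,(255,255,0))):
    q=np.array([proj(w,[.667+r*np.cos(a),-.098+r*np.sin(a),z]) for a in t]); cv2.polylines(big,[((q-o+.5)*S).astype(np.int32)],True,col,1)
cv2.imwrite("pics/v12.png",big)
E
```

```text
(no output)
```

View pics/v12.png

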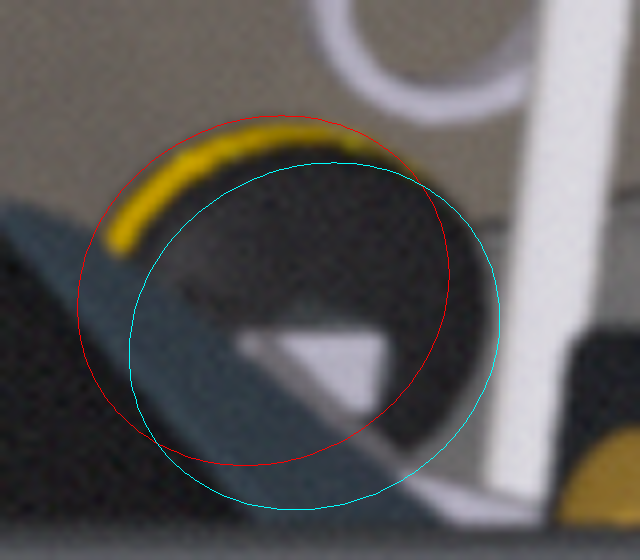

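The overlay on the close wrist view puts the lamp within about 2 mm of the position I used. The side crop shows the tray level to about 1–2° with the ball in its pocket. I'll check that it is still, then hand in.

```bash
python3 - <<'E'
from h import *
snap("side","s9"); a=cv2.imread("pics/s8.png").astype(int);b=cv2.imread("pics/s9.png").astype(int)
print("diff",np.abs(a-b)[165:245,250:360].max(),np.abs(ctrl.current_dq()).max(),ctrl.current_grip_width(),ctrl.current_contact_force(),ctrl.current_t())
ctrl.sign_off()
E
```

```text
diff 21 0.10974024877095835 0.17330396638410753 [ 0.1956 -0.7301 -1.3412] 31.4917
the job is handed in; nothing more can be done
```

I hung the smaller black and yellow lamp on the rail, slid it until it touched the red collar, and let it go. I then lifted the tray by its orange handle, carried it under the lamp, and handed in at about 31.5 s while holding it there. `sign_off()` gives no verdict, so this rests on my own checks.

- **Lamp:** It hangs upright against the collar. The wrist view puts it within about 2 mm of where I placed it.
- **Tray:** It was held nearly still, with the dish drooping about 1–2° (limit 0.1 rad, about 5.7°). The ball looked about 10 mm off-centre but inside the pocket.
- **Position:** From the arm's own position readings, the pocket is under the lamp's middle to within a few millimetres. It is about 7 cm below the lamp's face.
- **Disagreement:** The side camera's rows were 1–2 pixels off at both lamp and dish, in opposite directions. If that were a real sideways offset it would be about 15–20 mm, at or over the 15 mm limit. I took it as the dish droop plus calibration bias, because the arm readings and wrist view agree.
- **Bystanders:** The pictures showed none of them moved, but I did not measure their positions before and after.

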